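Close the refilled sweet jars

ROBOT

A 6-joint arm with a two-finger parallel gripper is mounted at the origin on a cart in front of the work surface, level with it; the furniture and walls round the work are solid. World frame = base frame: x ahead of the robot, y to its left, z up, the work surface at z = 0. Lengths are in m, angles in degrees, forces in N, time in s.
With the tool pointing down it reaches from about 0.4 to 0.825 m from the base axis. Payload 7 kg.
Tool frame: the origin (TCP) lies on the centre line of the jaws, within the pads' length; the fingertips stand 22 mm ahead of it and the grasp point (between the pads) lies 3 mm ahead of it; z points along the fingers, y is the line along which they close (so a half turn about z gives the same grasp; the last joint's range is limited). The gripper opens to 88 mm and grips with 3 to 60 N. Pads are 19 mm wide; open, the fingers measure 130 mm over their backs; the gripper's body (78 mm by 193 mm) begins 47 mm behind the grasp point.
Start: joints at [-60.556, 20.546, 0.682, 0, -70.136, -16.507], TCP at [0.151, -0.658, 0.249] pointing down, gripper open.
Joint ranges: [-176.03, 176.03], [-82.01, 121.73], [-58.28, 71.71], [-173.87, 95.51], [-174.79, -0.11], [-173.66, 173.66]. Speed limits (degrees/s): [136.94, 136.94, 172.46, 180, 180, 180].

INTERFACE

Orientations are given as [roll, pitch, yaw] about the fixed x, y, z axes, in that order (R = Rz(yaw) Ry(pitch) Rx(roll)).
In Python, from plant import get_state, cams, r gives the robot as it stands.
- The arm moves only by the tool apply_moves, never from a script. Its argument "targets" is a list of rows, each an object with "dp": the shift along the world's x, y, z in m, a list of three; "yaw": the turn about the world's z in degrees. In form: [{"dp": [x, y, z], "yaw": yaw}, ...]. A call has 1 to 20 rows; each row is the pose to reach, as a shift and turn from the pose commanded when the call began; what a row does not reach only later rows make up. A row lasts 1/12 s, in which the tool goes at most 41.7 mm and 7.16 degrees, less where a joint would pass 70% of its speed; a pose out of reach is approached as far as the arm can. A call with a gripper value outside its range is refused whole. "grip" is the gripper command: -1 is fully open, 1 is shut, values between are in proportion, set as the call begins (left out, the last holds). The fingers move at their own pace and stop on an object; "squeeze" is the grip in N (left out, the last holds). Time passes only in rows, so rows that repeat a pose let the fingers close. It gives the time, the measured TCP pose, the force, the opening and the grip force at its end, in the units of the state.
- get_state(): the state, without advancing time (a new reading comes with each control period).
- cams.capture(name): name is "scene" or "top" or "wrist"; returns a dict with "image" (420x560x3 uint8, red, green, blue), "range_z" (420x560 float32, m along the optical axis (not along the pixel's ray), 0 where there is no reading), "fx", "fy", "cx", "cy" (pixels), "k1" (the pictures are not rectified: a ray, as slopes to the right and down, at radius r is drawn at 1 + k1 r^2 times it, then the intrinsics apply), "R" (3x3) and "t" (3): a world point X has camera coordinates R X + t; the wrist camera has in their place "T_tool_cam" (4x4, takes a point from camera to tool coordinates, whose origin is the TCP and whose axes are the flange's). Camera axes: x right, y down, z forward; pixel columns grow to the right and rows downward; lengths in m; the calibration is good to about 2 mm. A picture is of the moment at which its call begins: read the wrist's pose just before it.
- r.close_job(): hands the job in; it is judged then, once.
The state is a dict: "time_s": time; "joints": joint angles; "qd": joint speeds; "joint_torque": joint torques, N m; "tcp_pos": TCP position; "eef_rot": TCP orientation; "contact_force": force on the tool from outside, world axes, zero at the start; "moment": the same for the moment, N m; "gripper_width": finger opening in m; "gripper_force": force on a finger pad.
Only numpy, scipy, OpenCV 4.12 (cv2) and the standard library are available. Lean on these libraries where they do the work, as an engineer would, in place of code of your own. Each camera call takes 0.05 s, during which the arm holds its last target. There are 200 camera calls.

TASK

The four sweet jars have just been refilled and stand open, and their wooden lids were piled in one stack. Take the stack apart and close every jar with the lid that fits it, each lid level and fully home on the rim, leaving the jars standing where they are. Do not disturb the hand stamp and the chocolate bar, and drop no lid off the table.

Things in the scene. Friction and masses are not known exactly. Their poses are not given: they have to be found in the camera images.
- lid_1: Smallest of 4 loose pale wooden lids: flat disc 36 mm across, 14 mm thick, over a tapered plug 12 mm deep, 23 mm across under the disc, 14 mm at its foot. Origin: centre of the plug's foot, z up; the disc's rim, to be gripped from above, spans z = 12 to 26 mm. Starts plug down in the one stack, largest lid lowest, on the table. Belongs on jar_1. 20 to 90 g.
- lid_2: Second smallest of 4 loose pale wooden lids: flat disc 46 mm across, 14 mm thick, over a tapered plug 12 mm deep, 33 mm across under the disc, 24 mm at its foot. Origin: centre of the plug's foot, z up; the disc's rim, to be gripped from above, spans z = 12 to 26 mm. Starts plug down in the one stack, largest lid lowest, on the table. Belongs on jar_2. 20 to 90 g.
- lid_3: Second largest of 4 loose pale wooden lids: flat disc 56 mm across, 14 mm thick, over a tapered plug 12 mm deep, 43 mm across under the disc, 34 mm at its foot. Origin: centre of the plug's foot, z up; the disc's rim, to be gripped from above, spans z = 12 to 26 mm. Starts plug down in the one stack, largest lid lowest, on the table. Belongs on jar_3. 20 to 90 g.
- lid_4: Largest of 4 loose pale wooden lids: flat disc 66 mm across, 14 mm thick, over a tapered plug 12 mm deep, 53 mm across under the disc, 44 mm at its foot. Origin: centre of the plug's foot, z up; the disc's rim, to be gripped from above, spans z = 12 to 26 mm. Starts plug down in the one stack, largest lid lowest, on the table. Belongs on jar_4. 20 to 90 g.
- jar_1: Smallest of 4 white ceramic jars of gum balls, open: 82 mm high, body 54 mm across, straight neck (top 18 mm) 35 mm across, round mouth 26 mm, sweets 13 mm below the rim. Loose, 0.2 to 0.9 kg. Origin: centre of its underside, z up. Closed: the disc of lid_1 lies flat on the rim, lid origin 70 mm above the jar's. Tall furniture begins at x = 0.6.
- jar_2: Second smallest of 4 white ceramic jars of gum balls, open: 92 mm high, body 64 mm across, straight neck (top 18 mm) 45 mm across, round mouth 36 mm, sweets 13 mm below the rim. Loose, 0.2 to 0.9 kg. Origin: centre of its underside, z up. Closed: the disc of lid_2 lies flat on the rim, lid origin 80 mm above the jar's. Tall furniture begins at x = 0.6.
- jar_3: Second largest of 4 white ceramic jars of gum balls, open: 102 mm high, body 74 mm across, straight neck (top 18 mm) 55 mm across, round mouth 46 mm, sweets 13 mm below the rim. Loose, 0.2 to 0.9 kg. Origin: centre of its underside, z up. Closed: the disc of lid_3 lies flat on the rim, lid origin 90 mm above the jar's. Tall furniture begins at x = 0.6.
- jar_4: Largest of 4 white ceramic jars of gum balls, open: 112 mm high, body 84 mm across, straight neck (top 18 mm) 65 mm across, round mouth 56 mm, sweets 13 mm below the rim. Loose, 0.2 to 0.9 kg. Origin: centre of its underside, z up. Closed: the disc of lid_4 lies flat on the rim, lid origin 100 mm above the jar's. Tall furniture begins at x = 0.6.
- price_stamp: Bystander: small wooden hand stamp, 33x58 mm and 76 mm high, standing by the front edge of the table. Origin: centre of its underside. Leave it alone.
- choc_bar: Bystander: chocolate bar in a teal wrapper lying flat, 57x162x12 mm (long side along its y). Origin: centre of its underside. Leave it alone.

How it is judged (in metres and radians):
At the end, for the whole second after the job is handed in: Each lid sits on the jar of its own size: disc flat on the rim (height within 3 mm of fully home, centred within 8 mm, tilted under 0.08 rad), all lids and jars at rest, every jar upright (0.08 rad) and within 4 cm of where it stood at the start (z of lid_1 in the frame of jar_1 between 0.067 and 0.073 m and horizontal distance between lid_1 and jar_1 below 0.008 m and angle between each of lid_1, jar_1, lid_2, jar_2, lid_3, jar_3, lid_4, jar_4's own z axis and vertical below 0.08 rad and distance of each of jar_1, jar_2, jar_3, jar_4 from where it was at the start of the episode below 0.04 m and linear speed of each of lid_1, jar_1, lid_2, jar_2, lid_3, jar_3, lid_4, jar_4 below 0.02 m/s and z of lid_2 in the frame of jar_2 between 0.077 and 0.083 m and horizontal distance between lid_2 and jar_2 below 0.008 m and z of lid_3 in the frame of jar_3 between 0.087 and 0.093 m and horizontal distance between lid_3 and jar_3 below 0.008 m and z of lid_4 in the frame of jar_4 between 0.097 and 0.103 m and horizontal distance between lid_4 and jar_4 below 0.008 m); the robot touches nothing.
It fails at once if a jar is tipped over or pushed more than 4 cm from where it stood (angle between any of jar_1, jar_2, jar_3, jar_4's own z axis and vertical above 0.3 rad or distance of any of jar_1, jar_2, jar_3, jar_4 from where it was at the start of the episode above 0.04 m).
It fails at once if the hand stamp or the chocolate bar is shoved more than 3 cm (distance of any of price_stamp, choc_bar from where it was at the start of the episode above 0.03 m).
It fails at once if a lid falls off the table (height (world z) of any of lid_1, lid_2, lid_3, lid_4 below -0.05 m).
It also fails if it takes over 115 s, if anything falls off the work surface, if the arm or the gripper's body presses on something with over 40 N, if the wrist force passes 120 N, or if a joint passes its speed limit or range.

## Working session

There is one attempt and no reset: what is moved stays moved. The work goes in short steps, Python scripts to look and compute and a tool call to move; the robot and the scene stay as the last step left them, time stands still between calls to the robot, and variables do not carry over. Pictures are saved under pics/ and viewed, at most 14 in all, crops included, and the job is handed in when it is done.

Besides the shell and the picture viewer there is one more tool, called after "Emit:" as a command line: name --argument value ..., lists and objects as JSON in quotes. apply_moves: Moves the arm, as the interface text tells. Its arguments: {"type":"object","properties":{"targets":{"type":"array","items":{"type":"object","properties":{"dp":{"type":"array","items":{"type":"number"}},"yaw":{"type":"number"}}}},"grip":{"type":"number"},"squeeze":{"type":"number"}},"required":["targets"]}

```bash
mkdir -p pics; ls; cat > h.py <<'E'
import numpy as np, cv2
from plant import get_state, cams, r
def cloud(c, Rt=None):
    K=np.array([[c['fx'],0,c['cx']],[0,c['fy'],c['cy']],[0,0,1.]])
    h,w=c['range_z'].shape
    u,v=np.meshgrid(np.arange(w),np.arange(h))
    n=cv2.undistortPoints(np.stack([u,v],-1).reshape(-1,1,2).astype(float),K,np.array([c['k1'],0,0,0.])).reshape(h,w,2)
    z=c['range_z'].astype(float)
    P=np.dstack([n*z[...,None],z])
    if 'R' in c: return (P-np.array(c['t']))@np.array(c['R'])
    s=c['state']; from scipy.spatial.transform import Rotation as Ro
    T=np.array(c['T_tool_cam']); P=P@T[:3,:3].T+T[:3,3]
    return P@Ro.from_euler('xyz',s['eef_rot'],degrees=True).as_matrix().T+np.array(s['tcp_pos'])
def cap(n,f=None):
    s=get_state(); c=cams.capture(n); c['state']=s
    if f: cv2.imwrite('pics/'+f,c['image'][...,::-1])
    return c
E
python3 - <<'E'
from h import *
for n in ['scene','top']:
    c=cap(n,n+'.png'); P=cloud(c); np.save(n+'.npy',P); np.save(n+'_rz.npy',c['range_z'])
    print(n,c['fx'],c['k1'],c.get('R'),c.get('t'))
s=get_state();print(s)
E
```

```text
pics
scene 392.48490638563567 -0.057786658918982145 [[-0.86130708 -0.50789901 -0.01373679]
 [-0.29797343  0.52683981 -0.79602239]
 [ 0.41153608 -0.68152653 -0.60511127]] [0.39408259 0.19028885 0.75074564]
top 486.6365550591019 -0.13475593566438343 [[-0.01242701 -0.99988192  0.00904003]
 [-0.99642663  0.0116277  -0.0836587 ]
 [ 0.0835437  -0.01004736 -0.99645346]] [0.00314546 0.48819683 1.14626305]
{'time_s': 0.1, 'joints': array([-6.05568431e+01,  2.05878150e+01,  6.39442722e-01, -1.63199438e-02,
       -7.01362150e+01, -1.65092202e+01]), 'qd': array([ 0.01176261, -0.18100729,  0.24212793,  0.02934769,  0.11768687,
       -0.02425347]), 'joint_torque': array([-2.96135586e-03, -5.84165668e+01,  2.93752956e+01,  7.01543793e+00,
        1.02065282e-02, -5.99371629e-05]), 'tcp_pos': array([ 0.15099028, -0.6574857 ,  0.24771854]), 'eef_rot': array([ 1.79914540e+02, -9.32901565e-03, -1.67071613e+02]), 'contact_force': array([0.11630233, 1.26013111, 0.75099382]), 'moment': array([-0.01816593, -0.0120259 ,  0.0217931 ]), 'gripper_force': 0.0, 'gripper_width': 0.08778698897893032}
```

View pics/top.png

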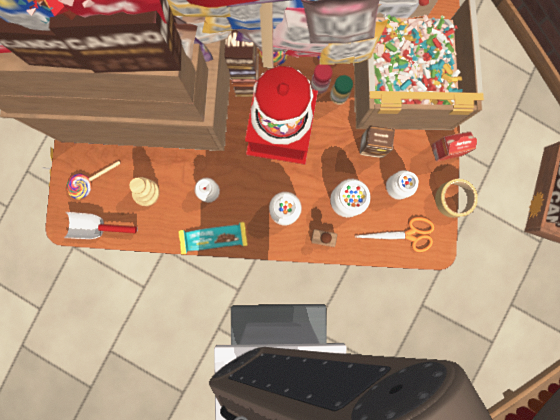

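View pics/scene.png

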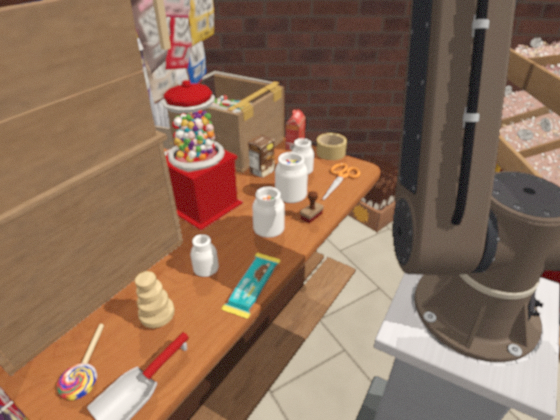

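Top view: stack at (144,190), jar_1 (207,189), jar_3 (285,207), jar_4 (350,197), jar_2 (403,183). The bar is at (212,237) and the stamp at (322,237). The scene view shows the stack at (152,300) with its lids slightly offset from each other.

```bash
cat > fit.py <<'E'
from h import *
from scipy.optimize import least_squares
def circ(xy,rad):
    # robust fit known radius circle to hull edge points
    f=lambda p: np.hypot(*(xy-p).T)-rad
    s=least_squares(f,xy.mean(0),loss='soft_l1',f_scale=.001); return s.x,np.median(abs(s.fun))
def disc(P,c,z0,z1,rad,rr=.06):
    m=(P[...,2]>z0)&(P[...,2]<z1)&(np.hypot(P[...,0]-c[0],P[...,1]-c[1])<rr)
    q=P[m]
    if len(q)<10: return None
    h=cv2.minEnclosingCircle(q[:,:2].astype(np.float32))
    return len(q),np.round(q.mean(0),4),np.round(h[0],4),round(h[1],4)
E
python3 - <<'E'
from fit import *
for n in ['top','scene']:
    P=np.load(n+'.npy')
    if n=='top':
        cs={k:P[v,u] for k,(u,v) in dict(st=(144,190),j1=(207,186),j3=(285,205),j4=(350,195),j2=(403,181),stamp=(322,237),bar=(212,237)).items()}
        print({k:np.round(v,3) for k,v in cs.items()}); print('table',P[170,100],P[240,270],P[215,400])
    for k,c in cs.items():
        m=(np.hypot(P[...,0]-c[0],P[...,1]-c[1])<.07)&(P[...,2]>.015)
        z=P[m][:,2]; hist=np.histogram(z,np.arange(.014,.13,.004)); print(n,k,'zmax',np.round(np.percentile(z,[90,99]),4) if len(z) else 0)
    for k,h in dict(j1=.082,j2=.092,j3=.102,j4=.112).items():
        print(n,k,disc(P,cs[k],h-.006,h+.008,None))
    for i,h in enumerate([.026,.052,.078,.104]): print(n,'lid',4-i,disc(P,cs['st'],h-.005,h+.005,None))
# everything tall near path
P=np.load('top.npy'); g=P.reshape(-1,3)
for y in np.arange(-.35,.45,.05):
    m=(abs(g[:,1]-y)<.025)&(g[:,2]>.12)&(g[:,0]<.75)&(g[:,0]>.3); print(round(y,2), np.round(g[m][:,0].min(),3) if m.any() else None, end='; ')
E
```

```text
{'st': array([0.52 , 0.303, 0.094]), 'j1': array([0.531, 0.164, 0.062]), 'j3': array([ 0.483, -0.016,  0.085]), 'j4': array([ 0.503, -0.163,  0.098]), 'j2': array([ 0.537, -0.292,  0.074]), 'stamp': array([ 0.41 , -0.1  ,  0.072]), 'bar': array([0.414, 0.159, 0.013])}
table [ 0.58334853  0.44264984 -0.00204215] [0.40518403 0.01922835 0.00076828] [ 0.4620727  -0.30168941 -0.00158533]
top st zmax [0.1047 0.1078]
top j1 zmax [0.0815 0.0845]
top j3 zmax [0.1015 0.1046]
top j4 zmax [0.111  0.1145]
top j2 zmax [0.0915 0.0947]
top stamp zmax [0.0733 0.0771]
top bar zmax [0.017  0.0185]
top j1 (85, array([0.5254, 0.1687, 0.0813]), array([0.5254, 0.169 ]), 0.0175)
top j2 (132, array([ 0.5338, -0.2986,  0.0911]), array([ 0.5333, -0.2983]), 0.0231)
top j3 (148, array([ 0.4777, -0.0159,  0.1015]), array([ 0.4777, -0.0158]), 0.0274)
top j4 (196, array([ 0.5   , -0.1703,  0.1114]), array([ 0.5008, -0.1698]), 0.0332)
top lid 4 (144, array([0.5093, 0.3102, 0.0256]), array([0.5219, 0.32  ]), 0.033)
top lid 3 (132, array([0.5156, 0.3111, 0.0514]), array([0.5271, 0.3185]), 0.0286)
top lid 2 (116, array
[... 504 characters left out ...]
4)
scene j3 (137, array([ 0.4781, -0.0132,  0.0995]), array([ 0.4779, -0.0144]), 0.0288)
scene j4 (123, array([ 0.5017, -0.1655,  0.1092]), array([ 0.5044, -0.1672]), 0.0348)
scene lid 4 (378, array([0.5115, 0.3319, 0.0244]), array([0.5232, 0.3233]), 0.0327)
scene lid 3 (303, array([0.5184, 0.3276, 0.0502]), array([0.5263, 0.3222]), 0.0279)
scene lid 2 (218, array([0.5221, 0.3231, 0.0757]), array([0.5291, 0.3182]), 0.0232)
scene lid 1 (236, array([0.529 , 0.3212, 0.1019]), array([0.53  , 0.3208]), 0.0178)
-0.35 0.675; -0.3 0.677; -0.25 0.673; -0.2 0.673; -0.15 0.67; -0.1 0.653; -0.05 0.594; -0.0 0.391; 0.05 0.61; 0.1 0.617; 0.15 0.618; 0.2 0.621; 0.25 0.624; 0.3 0.629; 0.35 0.633; 0.4 0.637;
```

```bash
python3 - <<'E'
import cv2,numpy as np
a=cv2.imread('pics/top.png');b=cv2.imread('pics/scene.png')
x=cv2.resize(a[165:220,120:230],None,fx=7,fy=7,interpolation=3)[:, :400]
x=cv2.resize(a[165:220,120:170],(400,440),interpolation=3);y=cv2.resize(b[265:335,130:180],(314,440),interpolation=3)
cv2.imwrite('pics/crop1.png',np.hstack([x,y]))
E
```

```text
(no output)
```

View pics/crop1.png

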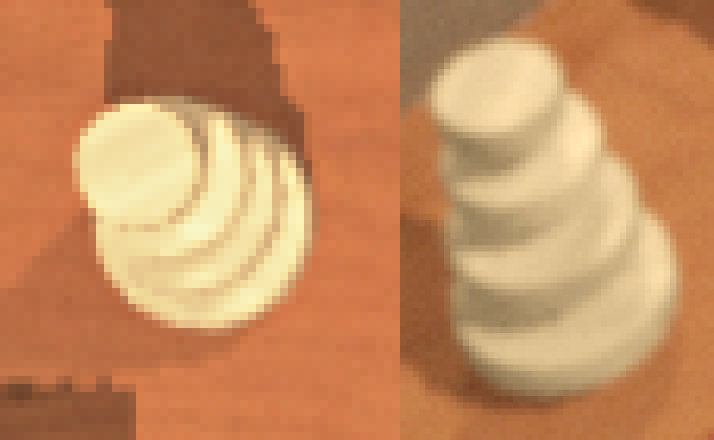

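Both cameras agree to about 3 mm. The stack tops are at 26/52/78/104 mm and the jar rims at 82/92/102/112 mm. I'll move over the jars and refine with the wrist camera.

Emit:
apply_moves --targets '[{"dp": [0.03,0.02,0.005],"yaw": -2},{"dp": [0.06,0.04,0.01],"yaw": -4},{"dp": [0.09,0.06,0.02],"yaw": -6},{"dp": [0.12,0.08,0.03],"yaw": -8},{"dp": [0.15,0.105,0.04],"yaw": -10},{"dp": [0.18,0.13,0.05],"yaw": -12},{"dp": [0.21,0.155,0.05],"yaw": -13},{"dp": [0.24,0.18,0.05],"yaw": -13},{"dp": [0.27,0.21,0.05],"yaw": -13},{"dp": [0.29,0.24,0.05],"yaw": -13},{"dp": [0.3,0.275,0.05],"yaw": -13},{"dp": [0.31,0.31,0.05],"yaw": -13},{"dp": [0.32,0.345,0.05],"yaw": -13},{"dp": [0.325,0.38,0.05],"yaw": -13},{"dp": [0.325,0.41,0.05],"yaw": -13},{"dp": [0.325,0.42,0.05],"yaw": -13},{"dp": [0.325,0.42,0.05],"yaw": -13},{"dp": [0.325,0.42,0.05],"yaw": -13}]' --grip -1 --squeeze 10

```text
time_s: 1.6
tcp_pos: [0.4761, -0.2375, 0.2987]
eef_rot: [-180.0, 0.0, -180.0]
contact_force: [1.0, 0.5, 0.6]
gripper_width: 0.088
gripper_force: 0.0
```

```bash
cat > jars.py <<'E'
from fit import *
import sys
J=dict(j1=(.5255,.170,.082,.0175),j2=(.534,-.2965,.092,.0225),j3=(.478,-.015,.102,.0275),j4=(.502,-.1685,.112,.0325),
 l1=(.5305,.319,.104,.018),l2=(.5295,.3165,.078,.023),l3=(.5267,.320,.052,.028),l4=(.5225,.3215,.026,.033))
def rep(c,keys=J,dz=.005):
    P=cloud(c); out={}
    for k in keys:
        x,y,h,rad=J[k]
        # true height from the data: highest points inside the known radius
        m=(np.hypot(P[...,0]-x,P[...,1]-y)<rad+.012)&(abs(P[...,2]-h)<dz)&(c['range_z']>0)
        q=P[m]
        if len(q)<80: continue
        hull=cv2.convexHull(q[:,:2].astype(np.float32))[:,0]
        p,e=circ(hull.astype(float),rad)
        print(k,len(q),np.round(p,4),'z',np.round(np.median(q[:,2]),4),'err',round(e,4),'minenc',np.round(cv2.minEnclosingCircle(hull)[1],4))
if __name__=='__main__':
    c=cap('wrist',sys.argv[1] if len(sys.argv)>1 else None)
    print(np.round(c['state']['tcp_pos'],4),np.round(c['state']['eef_rot'],2)); print(np.round(c['T_tool_cam'],3).tolist())
    rep(c,sys.argv[2].split(',') if len(sys.argv)>2 else J)
E
python3 jars.py w1.png
```

```text
[ 0.4761 -0.2375  0.2987] [-1.7999e+02  1.0000e-02 -1.7997e+02]
[[0.0, -0.964, -0.267, 0.072], [1.0, 0.0, -0.001, 0.001], [0.001, -0.267, 0.964, -0.137], [0.0, 0.0, 0.0, 1.0]]
j2 537 [ 0.5339 -0.2961] z 0.0927 err 0.0001 minenc 0.0231
j3 852 [ 0.4789 -0.0145] z 0.1022 err 0.0002 minenc 0.0287
j4 935 [ 0.5013 -0.1675] z 0.1126 err 0.0003 minenc 0.0326
```

View pics/w1.png

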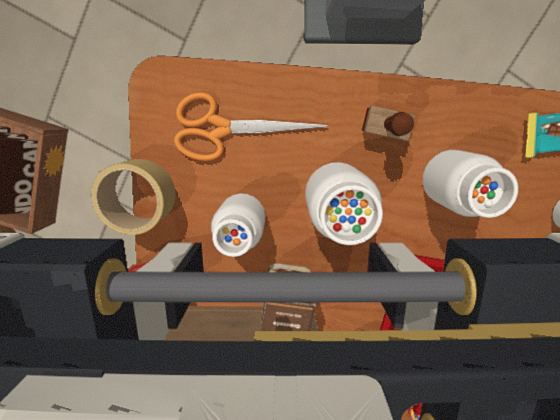

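The wrist view shows jar_2 (235,235), jar_4 (346,215) and jar_3 (490,188), all within 1–2 mm of the earlier estimates. Next, over the stack.

Emit:
apply_moves --targets '[{"dp": [0.0,0.02,0]},{"dp": [0.0,0.06,0]},{"dp": [0.0,0.1,0]},{"dp": [0.0,0.14,0]},{"dp": [0.0,0.18,0]},{"dp": [0.0,0.22,0]},{"dp": [0.0,0.26,0]},{"dp": [0.0,0.3,0]},{"dp": [0.0,0.34,0]},{"dp": [0.0,0.38,0]},{"dp": [0.0,0.42,0]},{"dp": [0.0,0.46,0]},{"dp": [0.005,0.49,0]},{"dp": [0.015,0.505,0]},{"dp": [0.02,0.51,0]},{"dp": [0.02,0.51,0]},{"dp": [0.02,0.51,0]}]'

```text
$.targets[0]: bad value
```

```bash
python3 jars.py w2.png; python3 -c "
from plant import get_state as g;print(g()['joints'])"
```

```text
[ 0.4761 -0.2382  0.2985] [-1.7999e+02 -1.0000e-02  1.7996e+02]
[[0.0, -0.964, -0.267, 0.072], [1.0, 0.0, -0.001, 0.001], [0.001, -0.267, 0.964, -0.137], [0.0, 0.0, 0.0, 1.0]]
j2 548 [ 0.5338 -0.296 ] z 0.0928 err 0.0002 minenc 0.0229
j3 856 [ 0.479  -0.0143] z 0.1022 err 0.0003 minenc 0.0284
j4 940 [ 0.5015 -0.1678] z 0.1127 err 0.0004 minenc 0.0326
[-5.49774411e+00  5.33363655e+00 -1.26791089e+01  6.63278740e-03
 -7.20062315e+01 -8.45939709e+01]
```

View pics/w2.png

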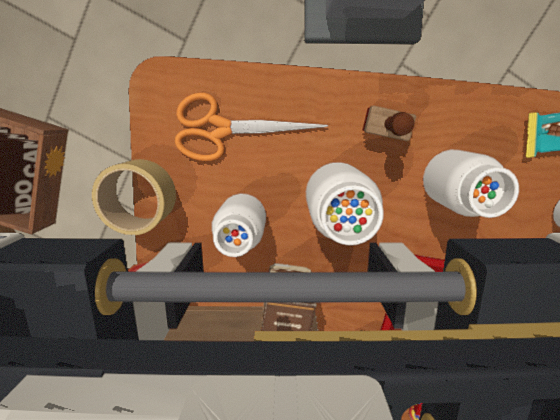

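The move was refused because yaw is required, so this is the same view as before.

Emit:
apply_moves --targets '[{"dp": [0.0,0.02,0],"yaw": 0},{"dp": [0.0,0.06,0],"yaw": 0},{"dp": [0.0,0.1,0],"yaw": 0},{"dp": [0.0,0.14,0],"yaw": 0},{"dp": [0.0,0.18,0],"yaw": 0},{"dp": [0.0,0.22,0],"yaw": 0},{"dp": [0.0,0.26,0],"yaw": 0},{"dp": [0.0,0.3,0],"yaw": 0},{"dp": [0.0,0.34,0],"yaw": 0},{"dp": [0.0,0.38,0],"yaw": 0},{"dp": [0.0,0.42,0],"yaw": 0},{"dp": [0.0,0.46,0],"yaw": 0},{"dp": [0.005,0.49,0],"yaw": 0},{"dp": [0.015,0.505,0],"yaw": 0},{"dp": [0.02,0.51,0],"yaw": 0},{"dp": [0.02,0.51,0],"yaw": 0},{"dp": [0.02,0.51,0],"yaw": 0}]'

```text
time_s: 3.12
tcp_pos: [0.4965, 0.271, 0.2978]
eef_rot: [-179.9, -0.1, 179.9]
contact_force: [-0.8, 0.8, -0.2]
gripper_width: 0.0878
gripper_force: 0.0
```

```bash
python3 jars.py w3.png; python3 -c "
from plant import get_state as g;print(g()['joints'])"
```

```text
[0.4965 0.271  0.2978] [-1.7993e+02 -7.0000e-02  1.7985e+02]
[[0.0, -0.964, -0.267, 0.072], [1.0, 0.0, -0.001, 0.001], [0.001, -0.267, 0.964, -0.137], [0.0, 0.0, 0.0, 1.0]]
j1 411 [0.5267 0.1719] z 0.0827 err 0.0002 minenc 0.0179
j3 821 [ 0.4788 -0.0128] z 0.1024 err 0.0004 minenc 0.0282
l1 841 [0.5307 0.321 ] z 0.105 err 0.0004 minenc 0.0179
l2 446 [0.531  0.3195] z 0.0789 err 0.0002 minenc 0.0228
l3 522 [0.5281 0.3214] z 0.0528 err 0.0001 minenc 0.0278
l4 548 [0.5247 0.3234] z 0.0269 err 0.0002 minenc 0.0331
[ 4.84388068e+01  8.60676178e+00 -8.88742036e+00 -2.64655822e-03
 -7.25627353e+01 -1.38600723e+02]
```

View pics/w3.png

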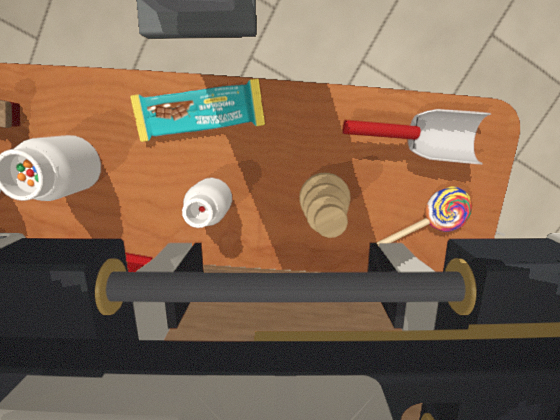

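The wrist view shows the stack at (327,205) and jar_1 at (205,203), with all lids and jars fitted to sub-millimetre residuals. Going for lid_1.

Emit:
apply_moves --targets '[{"dp": [0.017,0.025,-0.01],"yaw": 0},{"dp": [0.034,0.05,-0.03],"yaw": 0},{"dp": [0.034,0.05,-0.07],"yaw": 0},{"dp": [0.034,0.05,-0.11],"yaw": 0},{"dp": [0.034,0.05,-0.14],"yaw": 0},{"dp": [0.034,0.05,-0.16],"yaw": 0},{"dp": [0.034,0.05,-0.175],"yaw": 0},{"dp": [0.034,0.05,-0.184],"yaw": 0},{"dp": [0.034,0.05,-0.184],"yaw": 0},{"dp": [0.034,0.05,-0.184],"yaw": 0},{"dp": [0.034,0.05,-0.184],"yaw": 0}]'

```text
time_s: 4.08
tcp_pos: [0.5308, 0.3223, 0.1161]
eef_rot: [179.9, 0.1, 179.9]
contact_force: [-0.2, 0.5, 1.2]
gripper_width: 0.0874
gripper_force: 0.0
```

Emit:
apply_moves --targets '[{"dp": [0,0,0],"yaw": 0},{"dp": [0,0,0],"yaw": 0},{"dp": [0,0,0],"yaw": 0},{"dp": [0,0,0],"yaw": 0},{"dp": [0,0,0],"yaw": 0},{"dp": [0,0,0],"yaw": 0},{"dp": [0,0,0],"yaw": 0},{"dp": [0,0,0],"yaw": 0}]' --grip 1 --squeeze 10

```text
time_s: 4.75
tcp_pos: [0.5301, 0.3222, 0.1145]
eef_rot: [-180.0, -0.0, 179.9]
contact_force: [-0.3, -1.4, 0.8]
gripper_width: 0.0399
gripper_force: 0.1
```

Emit:
apply_moves --targets '[{"dp": [0,0,0],"yaw": 0},{"dp": [0,0,0],"yaw": 0},{"dp": [0,0,0],"yaw": 0},{"dp": [0,0,0],"yaw": 0},{"dp": [0,0,0],"yaw": 0},{"dp": [0,0,0],"yaw": 0}]'

```text
time_s: 5.25
tcp_pos: [0.5301, 0.3221, 0.1145]
eef_rot: [-180.0, -0.0, 179.9]
contact_force: [-0.4, 0.4, -0.1]
gripper_width: 0.0357
gripper_force: 10.0
```

Emit:
apply_moves --targets '[{"dp": [0,0,0.01],"yaw": 0},{"dp": [0,0,0.025],"yaw": 0},{"dp": [0,0,0.04],"yaw": 0},{"dp": [0,0,0.06],"yaw": 0},{"dp": [-0.005,-0.02,0.075],"yaw": 0},{"dp": [-0.005,-0.05,0.08],"yaw": 0},{"dp": [-0.005,-0.08,0.08],"yaw": 0},{"dp": [-0.005,-0.11,0.08],"yaw": 0},{"dp": [-0.005,-0.13,0.08],"yaw": 0},{"dp": [-0.005,-0.145,0.08],"yaw": 0},{"dp": [-0.005,-0.15,0.08],"yaw": 0},{"dp": [-0.005,-0.15,0.08],"yaw": 0},{"dp": [-0.005,-0.15,0.08],"yaw": 0}]'

```text
time_s: 6.33
tcp_pos: [0.5254, 0.1726, 0.1949]
eef_rot: [180.0, 0.0, 179.9]
contact_force: [0.2, -0.6, -0.3]
gripper_width: 0.0358
gripper_force: 10.0
```

```bash
python3 jars.py w4.png j1,l2,l3,l4; python3 -c "
from plant import get_state as g;s=g();print(s['gripper_width'],s['gripper_force'])"
```

```text
[0.5254 0.1726 0.1949] [1.7998e+02 3.0000e-02 1.7992e+02]
[[0.0, -0.964, -0.267, 0.072], [1.0, 0.0, -0.001, 0.001], [0.001, -0.267, 0.964, -0.137], [0.0, 0.0, 0.0, 1.0]]
j1 697 [0.5268 0.172 ] z 0.0827 err 0.0002 minenc 0.0176
l2 2272 [0.5304 0.3185] z 0.0788 err 0.0001 minenc 0.0232
l3 1095 [0.5275 0.3209] z 0.0527 err 0.0002 minenc 0.0283
l4 1087 [0.524  0.3227] z 0.0267 err 0.0002 minenc 0.0328
0.03557931216965066 9.995092749595642
```

View pics/w4.png

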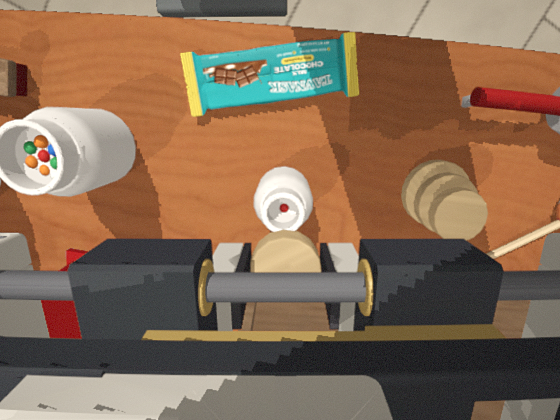

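lid_1 is in hand at (285,255) with jar_1's mouth at (284,208), so it is aligned within 1 mm. Lowering.

Emit:
apply_moves --targets '[{"dp": [0.001,-0.0005,-0.03],"yaw": 0},{"dp": [0.001,-0.0005,-0.055],"yaw": 0},{"dp": [0.001,-0.0005,-0.07],"yaw": 0},{"dp": [0.001,-0.0005,-0.074],"yaw": 0},{"dp": [0.001,-0.0005,-0.077],"yaw": 0},{"dp": [0.001,-0.0005,-0.08],"yaw": 0},{"dp": [0.001,-0.0005,-0.083],"yaw": 0},{"dp": [0.001,-0.0005,-0.086],"yaw": 0},{"dp": [0.001,-0.0005,-0.088],"yaw": 0},{"dp": [0.001,-0.0005,-0.089],"yaw": 0},{"dp": [0.001,-0.0005,-0.089],"yaw": 0},{"dp": [0.001,-0.0005,-0.089],"yaw": 0}]'

```text
time_s: 7.38
tcp_pos: [0.5265, 0.1719, 0.1063]
eef_rot: [180.0, 0.1, 179.9]
contact_force: [-0.2, -0.2, 3.4]
gripper_width: 0.0352
gripper_force: 10.0
```

Emit:
apply_moves --targets '[{"dp": [0,0,0],"yaw": 0},{"dp": [0,0,0],"yaw": 0},{"dp": [0,0,0],"yaw": 0},{"dp": [0,0,0.01],"yaw": 0},{"dp": [0,0,0.04],"yaw": 0},{"dp": [0,0,0.08],"yaw": 0},{"dp": [0,0,0.11],"yaw": 0},{"dp": [-0.05,0.01,0.14],"yaw": 0},{"dp": [-0.05,0.03,0.14],"yaw": 0},{"dp": [-0.05,0.06,0.14],"yaw": 0},{"dp": [-0.05,0.08,0.14],"yaw": 0},{"dp": [-0.05,0.08,0.14],"yaw": 0},{"dp": [-0.05,0.08,0.14],"yaw": 0}]' --grip -1

```text
time_s: 8.47
tcp_pos: [0.4758, 0.2525, 0.246]
eef_rot: [180.0, 0.0, -180.0]
contact_force: [0.2, -0.2, -0.0]
gripper_width: 0.0877
gripper_force: 0.0
```

```bash
cat > chk.py <<'E'
from jars import *
# closed lids: fit tops + plane tilt
import sys
c=cap('wrist',sys.argv[1]); P=cloud(c); print(np.round(c['state']['tcp_pos'],4))
for k in sys.argv[2].split(','):
    i=int(k); x,y,h,_=J['j%d'%i]; rad=.013+.005*i
    m=(np.hypot(P[...,0]-x,P[...,1]-y)<rad+.01)&(abs(P[...,2]-h-.014)<.006); q=P[m]
    if len(q)<50: print(k,'none',len(q)); continue
    p,e=circ(cv2.convexHull(q[:,:2].astype(np.float32))[:,0].astype(float),rad)
    A=np.c_[q[:,:2]-p,np.ones(len(q))]; s=np.linalg.lstsq(A,q[:,2],rcond=None)[0]
    print('closed',i,np.round(p,4),'top z',round(s[2],4),'want',h+.014,'tilt',round(float(np.hypot(*s[:2])),3),'e',round(e,4))
rep(c)
E
python3 chk.py w5.png 1
```

```text
[0.4758 0.2525 0.246 ]
closed 1 [0.5272 0.1732] top z 0.097 want 0.096 tilt 0.081 e 0.0002
j1 126 [0.5266 0.1729] z 0.0819 err 0.0003 minenc 0.0182
j3 618 [ 0.4784 -0.0127] z 0.1024 err 0.0003 minenc 0.0271
l2 1453 [0.531 0.319] z 0.079 err 0.0005 minenc 0.0232
l3 718 [0.5282 0.3213] z 0.0528 err 0.0003 minenc 0.0276
l4 734 [0.5247 0.3228] z 0.0269 err 0.0004 minenc 0.0326
```

View pics/w5.png

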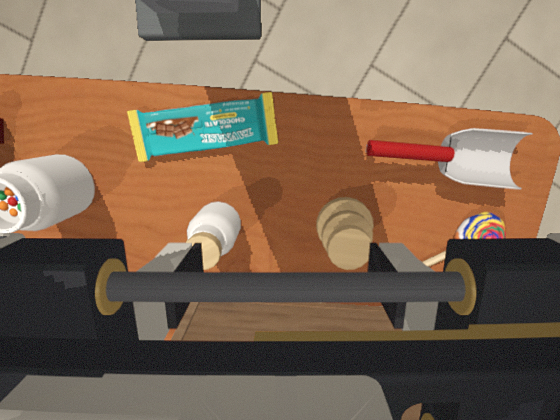

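lid_1 is on jar_1 at (205,248), with its top at 97 mm against 96 nominal and the usual +1 mm bias. lid_2 at (350,248) is next.

Emit:
apply_moves --targets '[{"dp": [0.025,0.03,0],"yaw": 0},{"dp": [0.05,0.055,-0.02],"yaw": 0},{"dp": [0.055,0.067,-0.05],"yaw": 0},{"dp": [0.055,0.067,-0.085],"yaw": 0},{"dp": [0.055,0.067,-0.115],"yaw": 0},{"dp": [0.055,0.067,-0.138],"yaw": 0},{"dp": [0.055,0.067,-0.152],"yaw": 0},{"dp": [0.055,0.067,-0.158],"yaw": 0},{"dp": [0.055,0.067,-0.158],"yaw": 0},{"dp": [0.055,0.067,-0.158],"yaw": 0}]'

```text
time_s: 9.35
tcp_pos: [0.5316, 0.3184, 0.0883]
eef_rot: [180.0, 0.0, 179.9]
contact_force: [-1.1, 0.1, 0.5]
gripper_width: 0.0874
gripper_force: 0.0
```

Emit:
apply_moves --targets '[{"dp": [0,0,0],"yaw": 0},{"dp": [0,0,0],"yaw": 0},{"dp": [0,0,0],"yaw": 0},{"dp": [0,0,0],"yaw": 0},{"dp": [0,0,0],"yaw": 0},{"dp": [0,0,0],"yaw": 0},{"dp": [0,0,0],"yaw": 0},{"dp": [0,0,0],"yaw": 0},{"dp": [0,0,0],"yaw": 0},{"dp": [0,0,0],"yaw": 0},{"dp": [0,0,0],"yaw": 0},{"dp": [0,0,0],"yaw": 0}]' --grip 1 --squeeze 10

```text
time_s: 10.35
tcp_pos: [0.5311, 0.3187, 0.0877]
eef_rot: [180.0, 0.0, 179.9]
contact_force: [-0.6, 0.5, 2.0]
gripper_width: 0.0457
gripper_force: 10.0
```

Emit:
apply_moves --targets '[{"dp": [0,0,0.01],"yaw": 0},{"dp": [0,0,0.03],"yaw": 0},{"dp": [0,0,0.055],"yaw": 0},{"dp": [0,0,0.085],"yaw": 0},{"dp": [-0.01,-0.01,0.11],"yaw": 0},{"dp": [-0.025,-0.03,0.13],"yaw": 0},{"dp": [-0.04,-0.055,0.14],"yaw": 0},{"dp": [-0.045,-0.085,0.14],"yaw": 0},{"dp": [-0.045,-0.12,0.14],"yaw": 0},{"dp": [-0.045,-0.155,0.14],"yaw": 0},{"dp": [-0.045,-0.19,0.14],"yaw": 0},{"dp": [-0.045,-0.225,0.14],"yaw": 0},{"dp": [-0.045,-0.26,0.14],"yaw": 0},{"dp": [-0.045,-0.295,0.14],"yaw": 0},{"dp": [-0.045,-0.33,0.14],"yaw": 0},{"dp": [-0.045,-0.365,0.14],"yaw": 0},{"dp": [-0.045,-0.4,0.14],"yaw": 0},{"dp": [-0.045,-0.435,0.14],"yaw": 0},{"dp": [-0.045,-0.47,0.14],"yaw": 0},{"dp": [-0.04,-0.505,0.14],"yaw": 0}]'

```text
time_s: 12.02
tcp_pos: [0.4902, -0.1881, 0.2285]
eef_rot: [180.0, 0.0, 179.9]
contact_force: [0.4, 0.6, -0.5]
gripper_width: 0.0453
gripper_force: 10.0
```

Emit:
apply_moves --targets '[{"dp": [0.01,-0.03,0],"yaw": 0},{"dp": [0.02,-0.06,0],"yaw": 0},{"dp": [0.03,-0.08,0],"yaw": 0},{"dp": [0.038,-0.096,0],"yaw": 0},{"dp": [0.042,-0.106,0],"yaw": 0},{"dp": [0.043,-0.11,0],"yaw": 0},{"dp": [0.043,-0.11,0],"yaw": 0},{"dp": [0.043,-0.11,0],"yaw": 0}]'

```text
time_s: 12.68
tcp_pos: [0.5337, -0.2957, 0.2277]
eef_rot: [180.0, -0.0, 179.9]
contact_force: [-0.0, 1.4, 0.2]
gripper_width: 0.0457
gripper_force: 10.0
```

```bash
python3 jars.py w6.png j2,j4; python3 -c "
from plant import get_state as g;s=g();print(s['gripper_width'],s['gripper_force'])"
```

```text
[ 0.5337 -0.2957  0.2277] [ 1.7998e+02 -1.0000e-02  1.7994e+02]
[[0.0, -0.964, -0.267, 0.072], [1.0, 0.0, -0.001, 0.001], [0.001, -0.267, 0.964, -0.137], [0.0, 0.0, 0.0, 1.0]]
j2 650 [ 0.534  -0.2961] z 0.0928 err 0.0001 minenc 0.0226
j4 1775 [ 0.5013 -0.168 ] z 0.1125 err 0.0002 minenc 0.033
0.04533324971452896 10.000001639127731
```

Emit:
apply_moves --targets '[{"dp": [0.0005,-0.0005,-0.025],"yaw": 0},{"dp": [0.0005,-0.0005,-0.055],"yaw": 0},{"dp": [0.0005,-0.0005,-0.08],"yaw": 0},{"dp": [0.0005,-0.0005,-0.094],"yaw": 0},{"dp": [0.0005,-0.0005,-0.098],"yaw": 0},{"dp": [0.0005,-0.0005,-0.101],"yaw": 0},{"dp": [0.0005,-0.0005,-0.104],"yaw": 0},{"dp": [0.0005,-0.0005,-0.107],"yaw": 0},{"dp": [0.0005,-0.0005,-0.11],"yaw": 0},{"dp": [0.0005,-0.0005,-0.112],"yaw": 0},{"dp": [0.0005,-0.0005,-0.1125],"yaw": 0},{"dp": [0.0005,-0.0005,-0.1125],"yaw": 0},{"dp": [0.0005,-0.0005,-0.1125],"yaw": 0}]'

```text
time_s: 13.82
tcp_pos: [0.5349, -0.2969, 0.1156]
eef_rot: [-180.0, 0.0, 179.9]
contact_force: [-0.4, 0.6, 4.0]
gripper_width: 0.0456
gripper_force: 10.0
```

Emit:
apply_moves --targets '[{"dp": [0,0,0],"yaw": 0},{"dp": [0,0,0],"yaw": 0},{"dp": [0,0,0],"yaw": 0},{"dp": [0,0,0.01],"yaw": 0},{"dp": [0,0,0.04],"yaw": 0},{"dp": [0,0,0.08],"yaw": 0},{"dp": [-0.01,0,0.12],"yaw": 0},{"dp": [-0.04,0.02,0.14],"yaw": 0},{"dp": [-0.055,0.04,0.15],"yaw": 0},{"dp": [-0.055,0.05,0.15],"yaw": 0},{"dp": [-0.055,0.05,0.15],"yaw": 0},{"dp": [-0.055,0.05,0.15],"yaw": 0}]' --grip -1

```text
time_s: 14.82
tcp_pos: [0.4798, -0.2465, 0.2658]
eef_rot: [-180.0, 0.1, -180.0]
contact_force: [1.3, 0.1, -0.3]
gripper_width: 0.0879
gripper_force: 0.0
```

```bash
python3 chk.py w7.png 2
```

```text
[ 0.4798 -0.2465  0.2658]
closed 2 [ 0.5345 -0.2954] top z 0.1069 want 0.106 tilt 0.033 e 0.0004
j2 148 [ 0.5339 -0.2958] z 0.0921 err 0.0001 minenc 0.0219
j3 1054 [ 0.4789 -0.0146] z 0.1022 err 0.0003 minenc 0.0283
j4 1044 [ 0.5013 -0.1676] z 0.1126 err 0.0003 minenc 0.0328
```

View pics/w7.png

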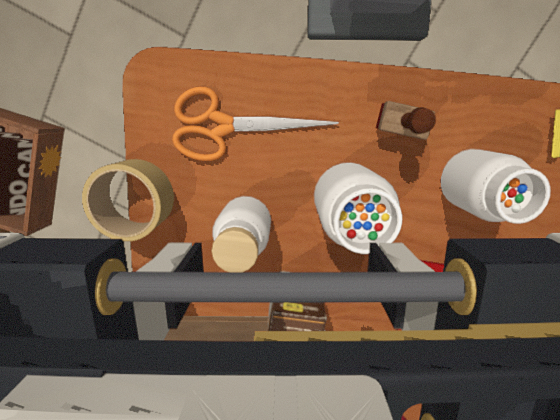

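lid_2 sits level on jar_2 at (237,250). Back to the stack for lid_3.

Emit:
apply_moves --targets '[{"dp": [0,0.02,0],"yaw": 0},{"dp": [0,0.055,0],"yaw": 0},{"dp": [0,0.095,0],"yaw": 0},{"dp": [0,0.135,0],"yaw": 0},{"dp": [0,0.175,0],"yaw": 0},{"dp": [0,0.215,0],"yaw": 0},{"dp": [0,0.255,0],"yaw": 0},{"dp": [0,0.295,0],"yaw": 0},{"dp": [0,0.335,0],"yaw": 0},{"dp": [0,0.375,0],"yaw": 0},{"dp": [0,0.415,0],"yaw": 0},{"dp": [0,0.45,0],"yaw": 0},{"dp": [0,0.485,0],"yaw": 0},{"dp": [0,0.51,0],"yaw": 0},{"dp": [0,0.515,0],"yaw": 0},{"dp": [0,0.515,0],"yaw": 0},{"dp": [0,0.515,0],"yaw": 0}]'

```text
time_s: 16.28
tcp_pos: [0.4798, 0.2679, 0.2639]
eef_rot: [-179.9, -0.1, 180.0]
contact_force: [0.0, -0.2, 0.7]
gripper_width: 0.0872
gripper_force: 0.0
```

```bash
python3 chk.py w8.png 1
```

```text
[0.4798 0.2679 0.2639]
closed 1 [0.5276 0.1731] top z 0.0973 want 0.096 tilt 0.101 e 0.0001
j1 101 [0.5266 0.173 ] z 0.0817 err 0.0002 minenc 0.0182
j3 552 [ 0.4785 -0.0126] z 0.1024 err 0.0003 minenc 0.0273
l3 1776 [0.5278 0.3212] z 0.053 err 0.0004 minenc 0.0283
l4 650 [0.5244 0.3231] z 0.0269 err 0.0005 minenc 0.0324
```

Emit:
apply_moves --targets '[{"dp": [0.024,0.025,0],"yaw": 0},{"dp": [0.048,0.05,-0.02],"yaw": 0},{"dp": [0.048,0.053,-0.06],"yaw": 0},{"dp": [0.048,0.053,-0.1],"yaw": 0},{"dp": [0.048,0.053,-0.135],"yaw": 0},{"dp": [0.048,0.053,-0.165],"yaw": 0},{"dp": [0.048,0.053,-0.187],"yaw": 0},{"dp": [0.048,0.053,-0.198],"yaw": 0},{"dp": [0.048,0.053,-0.202],"yaw": 0},{"dp": [0.048,0.053,-0.202],"yaw": 0},{"dp": [0.048,0.053,-0.202],"yaw": 0}]'

```text
time_s: 17.25
tcp_pos: [0.5285, 0.3214, 0.0645]
eef_rot: [179.9, 0.1, 179.9]
contact_force: [0.2, 0.6, 0.5]
gripper_width: 0.0879
gripper_force: 0.0
```

Emit:
apply_moves --targets '[{"dp": [0,0,0],"yaw": 0},{"dp": [0,0,0],"yaw": 0},{"dp": [0,0,0],"yaw": 0},{"dp": [0,0,0],"yaw": 0},{"dp": [0,0,0],"yaw": 0},{"dp": [0,0,0],"yaw": 0},{"dp": [0,0,0],"yaw": 0},{"dp": [0,0,0],"yaw": 0},{"dp": [0,0,0],"yaw": 0},{"dp": [0,0,0],"yaw": 0}]' --grip 1 --squeeze 12

```text
time_s: 18.08
tcp_pos: [0.5277, 0.3213, 0.0634]
eef_rot: [180.0, 0.0, 179.9]
contact_force: [-1.7, -0.2, 5.3]
gripper_width: 0.0556
gripper_force: 12.0
```

Emit:
apply_moves --targets '[{"dp": [0,0,0.01],"yaw": 0},{"dp": [0,0,0.03],"yaw": 0},{"dp": [0,0,0.06],"yaw": 0},{"dp": [0,0,0.095],"yaw": 0},{"dp": [-0.01,-0.01,0.13],"yaw": 0},{"dp": [-0.025,-0.03,0.155],"yaw": 0},{"dp": [-0.04,-0.06,0.16],"yaw": 0},{"dp": [-0.049,-0.095,0.16],"yaw": 0},{"dp": [-0.049,-0.13,0.16],"yaw": 0},{"dp": [-0.049,-0.165,0.16],"yaw": 0},{"dp": [-0.049,-0.2,0.16],"yaw": 0},{"dp": [-0.049,-0.235,0.16],"yaw": 0},{"dp": [-0.049,-0.27,0.16],"yaw": 0},{"dp": [-0.049,-0.3,0.16],"yaw": 0},{"dp": [-0.049,-0.32,0.16],"yaw": 0},{"dp": [-0.049,-0.332,0.16],"yaw": 0},{"dp": [-0.049,-0.335,0.16],"yaw": 0},{"dp": [-0.049,-0.335,0.16],"yaw": 0},{"dp": [-0.049,-0.335,0.16],"yaw": 0}]'

```text
time_s: 19.67
tcp_pos: [0.4786, -0.0136, 0.2232]
eef_rot: [180.0, 0.0, 179.9]
contact_force: [-0.3, 0.4, -0.9]
gripper_width: 0.0557
gripper_force: 12.0
```

```bash
python3 chk.py w9.png 1; python3 -c "
from plant import get_state as g;s=g();print(s['gripper_width'],s['gripper_force'])"
```

```text
[ 0.4786 -0.0136  0.2232]
1 none 0
j3 692 [ 0.4791 -0.0136] z 0.1029 err 0.0001 minenc 0.0276
j4 927 [ 0.5013 -0.1671] z 0.1126 err 0.0001 minenc 0.0328
l4 121 [0.524  0.3226] z 0.0248 err 0.0006 minenc 0.0123
0.05569625517370166 11.99998989701271
```

View pics/w9.png

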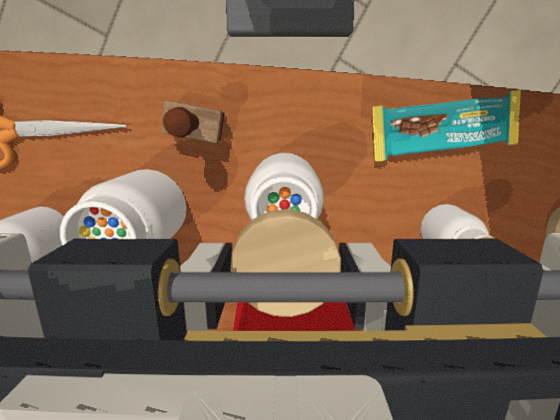

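lid_3 is in hand at (286,262), centred over jar_3's mouth at (284,195). Lowering.

Emit:
apply_moves --targets '[{"dp": [0.0003,0,-0.025],"yaw": 0},{"dp": [0.0003,0,-0.05],"yaw": 0},{"dp": [0.0003,0,-0.069],"yaw": 0},{"dp": [0.0003,0,-0.079],"yaw": 0},{"dp": [0.0003,0,-0.083],"yaw": 0},{"dp": [0.0003,0,-0.086],"yaw": 0},{"dp": [0.0003,0,-0.089],"yaw": 0},{"dp": [0.0003,0,-0.092],"yaw": 0},{"dp": [0.0003,0,-0.095],"yaw": 0},{"dp": [0.0003,0,-0.0965],"yaw": 0},{"dp": [0.0003,0,-0.0965],"yaw": 0},{"dp": [0.0003,0,-0.0965],"yaw": 0}]'

```text
time_s: 20.72
tcp_pos: [0.4794, -0.0137, 0.1272]
eef_rot: [180.0, 0.1, 179.9]
contact_force: [-0.3, 0.6, 3.8]
gripper_width: 0.0557
gripper_force: 12.0
```

Emit:
apply_moves --targets '[{"dp": [0,0,0],"yaw": 0},{"dp": [0,0,0],"yaw": 0},{"dp": [0,0,0],"yaw": 0},{"dp": [0,0,0.01],"yaw": 0},{"dp": [0,0,0.04],"yaw": 0},{"dp": [0,0,0.08],"yaw": 0},{"dp": [0,0.02,0.11],"yaw": 0},{"dp": [0,0.05,0.13],"yaw": 0},{"dp": [0,0.085,0.14],"yaw": 0},{"dp": [0,0.12,0.14],"yaw": 0},{"dp": [0,0.155,0.14],"yaw": 0},{"dp": [0,0.19,0.14],"yaw": 0},{"dp": [0,0.225,0.14],"yaw": 0},{"dp": [0,0.255,0.14],"yaw": 0},{"dp": [0,0.28,0.14],"yaw": 0},{"dp": [0,0.285,0.14],"yaw": 0},{"dp": [0,0.285,0.14],"yaw": 0},{"dp": [0,0.285,0.14],"yaw": 0}]' --grip -1

```text
time_s: 22.22
tcp_pos: [0.4786, 0.2709, 0.2661]
eef_rot: [-180.0, -0.0, 180.0]
contact_force: [-0.4, 0.4, 0.7]
gripper_width: 0.0873
gripper_force: 0.0
```

```bash
python3 chk.py w10.png 1,3
```

```text
[0.4786 0.2709 0.2661]
closed 1 [0.5274 0.1734] top z 0.0972 want 0.096 tilt 0.092 e 0.0001
closed 3 [ 0.4791 -0.0118] top z 0.119 want 0.11599999999999999 tilt 0.16 e 0.0002
j1 111 [0.5266 0.1729] z 0.0815 err 0.0004 minenc 0.0184
j3 318 [ 0.4792 -0.0118] z 0.101 err 0.0001 minenc 0.0265
l4 2180 [0.524  0.3235] z 0.0271 err 0.0004 minenc 0.033
```

Emit:
apply_moves --targets '[{"dp": [0.023,0.025,0],"yaw": 0},{"dp": [0.045,0.05,-0.02],"yaw": 0},{"dp": [0.045,0.052,-0.06],"yaw": 0},{"dp": [0.045,0.052,-0.1],"yaw": 0},{"dp": [0.045,0.052,-0.14],"yaw": 0},{"dp": [0.045,0.052,-0.175],"yaw": 0},{"dp": [0.045,0.052,-0.203],"yaw": 0},{"dp": [0.045,0.052,-0.222],"yaw": 0},{"dp": [0.045,0.052,-0.23],"yaw": 0},{"dp": [0.045,0.052,-0.231],"yaw": 0},{"dp": [0.045,0.052,-0.231],"yaw": 0},{"dp": [0.045,0.052,-0.231],"yaw": 0}]'

```text
time_s: 23.27
tcp_pos: [0.5248, 0.3235, 0.0373]
eef_rot: [179.9, 0.1, 179.9]
contact_force: [-0.1, 0.3, 0.7]
gripper_width: 0.0876
gripper_force: 0.0
```

Emit:
apply_moves --targets '[{"dp": [0,0,0],"yaw": 0},{"dp": [0,0,0],"yaw": 0},{"dp": [0,0,0],"yaw": 0},{"dp": [0,0,0],"yaw": 0},{"dp": [0,0,0],"yaw": 0},{"dp": [0,0,0],"yaw": 0},{"dp": [0,0,0],"yaw": 0},{"dp": [0,0,0],"yaw": 0}]' --grip 1 --squeeze 12

```text
time_s: 23.93
tcp_pos: [0.5241, 0.3234, 0.0362]
eef_rot: [180.0, 0.0, 180.0]
contact_force: [-1.6, -0.3, 5.7]
gripper_width: 0.0655
gripper_force: 12.0
```

Emit:
apply_moves --targets '[{"dp": [0,0,0.01],"yaw": 0},{"dp": [0,0,0.03],"yaw": 0},{"dp": [0,0,0.06],"yaw": 0},{"dp": [0,0,0.095],"yaw": 0},{"dp": [-0.005,-0.01,0.13],"yaw": 0},{"dp": [-0.015,-0.025,0.16],"yaw": 0},{"dp": [-0.025,-0.045,0.185],"yaw": 0},{"dp": [-0.035,-0.075,0.2],"yaw": 0},{"dp": [-0.035,-0.11,0.2],"yaw": 0},{"dp": [-0.035,-0.145,0.2],"yaw": 0},{"dp": [-0.035,-0.18,0.2],"yaw": 0},{"dp": [-0.035,-0.215,0.2],"yaw": 0},{"dp": [-0.035,-0.25,0.2],"yaw": 0},{"dp": [-0.035,-0.285,0.2],"yaw": 0},{"dp": [-0.035,-0.32,0.2],"yaw": 0},{"dp": [-0.035,-0.355,0.2],"yaw": 0},{"dp": [-0.035,-0.39,0.2],"yaw": 0},{"dp": [-0.032,-0.42,0.2],"yaw": 0},{"dp": [-0.028,-0.445,0.2],"yaw": 0},{"dp": [-0.025,-0.465,0.2],"yaw": 0}]'

```text
time_s: 25.6
tcp_pos: [0.4985, -0.1439, 0.2361]
eef_rot: [-180.0, 0.0, 179.9]
contact_force: [0.6, -1.4, -1.5]
gripper_width: 0.0653
gripper_force: 12.0
```

Emit:
apply_moves --targets '[{"dp": [0.002,-0.015,0],"yaw": 0},{"dp": [0.0025,-0.024,0],"yaw": 0},{"dp": [0.0025,-0.026,0],"yaw": 0},{"dp": [0.0025,-0.026,0],"yaw": 0},{"dp": [0.0025,-0.026,0],"yaw": 0}]'

```text
time_s: 26.02
tcp_pos: [0.5012, -0.1673, 0.2357]
eef_rot: [180.0, -0.0, 179.9]
contact_force: [0.3, 0.0, -1.0]
gripper_width: 0.0655
gripper_force: 12.0
```

```bash
python3 chk.py w11.png 2,3; python3 -c "
from plant import get_state as g;s=g();print(s['gripper_width'],s['gripper_force'])"
```

```text
[ 0.5012 -0.1673  0.2357]
closed 2 [ 0.5345 -0.2956] top z 0.1071 want 0.106 tilt 0.076 e 0.0004
closed 3 [ 0.4794 -0.013 ] top z 0.1167 want 0.11599999999999999 tilt 0.023 e 0.0003
j2 214 [ 0.534  -0.2956] z 0.0918 err 0.0002 minenc 0.0229
j3 387 [ 0.4789 -0.0144] z 0.102 err 0.0001 minenc 0.027
j4 718 [ 0.5015 -0.1674] z 0.1128 err 0.0001 minenc 0.0323
0.06566586570509417 12.000005543231964
```

View pics/w11.png

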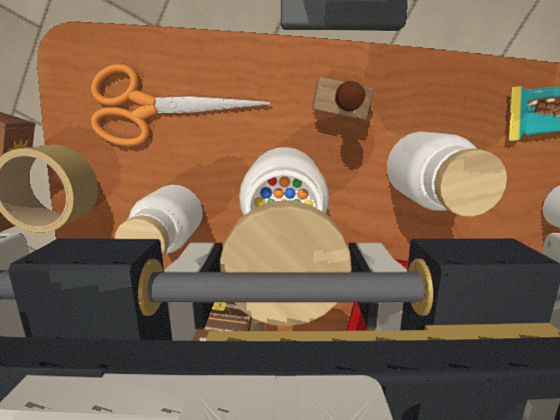

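lid_4 is in hand at (286,262), aligned over jar_4 at (284,195), and lid_3 is level on jar_3 at (472,182). Lowering.

Emit:
apply_moves --targets '[{"dp": [0.0002,0,-0.025],"yaw": 0},{"dp": [0.0002,0,-0.05],"yaw": 0},{"dp": [0.0002,0,-0.071],"yaw": 0},{"dp": [0.0002,0,-0.082],"yaw": 0},{"dp": [0.0002,0,-0.086],"yaw": 0},{"dp": [0.0002,0,-0.089],"yaw": 0},{"dp": [0.0002,0,-0.092],"yaw": 0},{"dp": [0.0002,0,-0.095],"yaw": 0},{"dp": [0.0002,0,-0.098],"yaw": 0},{"dp": [0.0002,0,-0.1],"yaw": 0},{"dp": [0.0002,0,-0.1],"yaw": 0},{"dp": [0.0002,0,-0.1],"yaw": 0}]'

```text
time_s: 27.07
tcp_pos: [0.502, -0.1679, 0.136]
eef_rot: [-180.0, 0.1, 179.9]
contact_force: [0.2, 1.1, 2.2]
gripper_width: 0.0659
gripper_force: 12.0
```

Emit:
apply_moves --targets '[{"dp": [0,0,0],"yaw": 0},{"dp": [0,0,0],"yaw": 0},{"dp": [0,0,0],"yaw": 0},{"dp": [0,0,0],"yaw": 0},{"dp": [0,0,0.01],"yaw": 0},{"dp": [0,0,0.04],"yaw": 0},{"dp": [0,0,0.08],"yaw": 0},{"dp": [-0.02,0,0.12],"yaw": 0},{"dp": [-0.05,0,0.14],"yaw": 0},{"dp": [-0.05,0.03,0.15],"yaw": 0},{"dp": [-0.05,0.07,0.15],"yaw": 0},{"dp": [-0.05,0.11,0.15],"yaw": 0},{"dp": [-0.05,0.14,0.15],"yaw": 0},{"dp": [-0.05,0.15,0.15],"yaw": 0},{"dp": [-0.05,0.15,0.15],"yaw": 0},{"dp": [-0.05,0.15,0.15],"yaw": 0}]' --grip -1

```text
time_s: 28.4
tcp_pos: [0.4516, -0.0176, 0.2861]
eef_rot: [-180.0, 0.0, -180.0]
contact_force: [-0.4, 0.1, 0.1]
gripper_width: 0.0878
gripper_force: 0.0
```

```bash
sed -i 's/rep(c)$/pass/' chk.py; python3 chk.py w12.png 1,2,3,4; python3 - <<'E'
from h import *
cv2.imwrite('pics/s2.png',cv2.resize(cap('scene')['image'][80:300,150:390,::-1],None,fx=2.7,fy=2.7,interpolation=3))
E
```

```text
[ 0.4516 -0.0176  0.2861]
closed 1 [0.5263 0.1727] top z 0.1005 want 0.096 tilt 0.39 e 0.0001
2 none 0
closed 3 [ 0.4794 -0.0124] top z 0.117 want 0.11599999999999999 tilt 0.015 e 0.0003
closed 4 [ 0.5019 -0.1667] top z 0.1272 want 0.126 tilt 0.028 e 0.0006
```

View pics/s2.png

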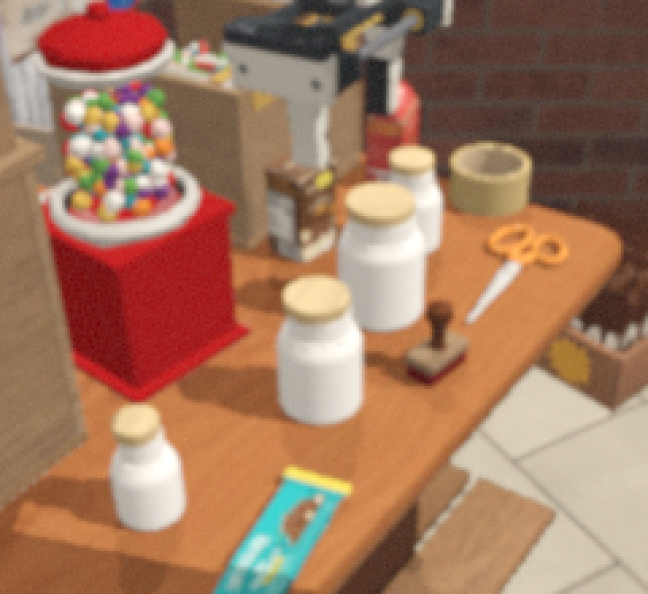

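View pics/w12.png

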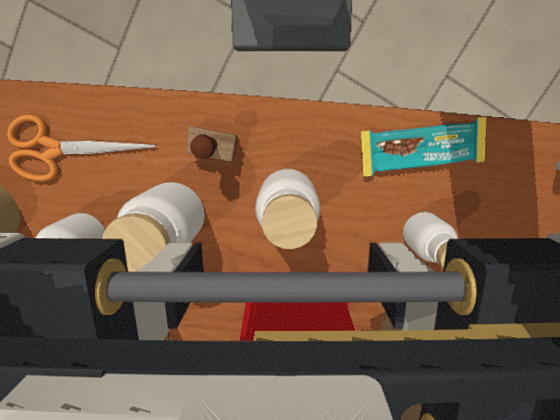

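All four lids look flat in the scene crop: (135,425), (317,300), (380,205) and (412,160). I'll check the tilts numerically on the inner disc areas before handing in.

```bash
python3 - <<'E'
from jars import *
for n in ['scene','top']:
    P=cloud(cap(n)); off=np.array([0,.003 if n=='top' else 0])
    for i in (1,2,3,4):
        x,y,h,_=J['j%d'%i]; rad=.013+.005*i
        m=(np.hypot(P[...,0]-x,P[...,1]-y)<rad+.01)&(P[...,2]>h+.006)&(P[...,2]<h+.022); q=P[m]
        if len(q)<20: print(n,i,'few'); continue
        p=np.array(cv2.minEnclosingCircle(q[q[:,2]>h+.010][:,:2].astype(np.float32))[0])
        q=q[np.hypot(*(q[:,:2]-p).T)<rad-.005]; q=q[abs(q[:,2]-np.median(q[:,2]))<.005]
        s=np.linalg.lstsq(np.c_[q[:,:2]-p,np.ones(len(q))],q[:,2],rcond=None)[0]
        print(n,i,len(q),np.round(p,4),'top err mm',round((s[2]-h-.014)*1e3,1),'slope',np.round(s[:2],3))
E
```

```text
scene 1 84 [0.5258 0.1724] top err mm -1.5 slope [-0.005 -0.038]
scene 2 58 [ 0.5353 -0.2953] top err mm -1.5 slope [ 0.02  -0.008]
scene 3 184 [ 0.4808 -0.0125] top err mm -1.5 slope [0.005 0.008]
scene 4 189 [ 0.5023 -0.1657] top err mm -1.4 slope [0.005 0.005]
top 1 84 [0.5277 0.1709] top err mm -0.3 slope [-0.054 -0.022]
top 2 187 [ 0.5343 -0.298 ] top err mm -0.5 slope [0.004 0.006]
top 3 few
top 4 371 [ 0.5012 -0.1694] top err mm -0.1 slope [-0.001 -0.007]
```

All heights are consistent and the lids are level. Handing in.

```bash
python3 -c "
from plant import r; print(r.close_job())"
```

```text
the job is handed in; nothing more can be done
None
```

I closed all four jars with their matching lids and handed the job in at about 29 s; the hand-in returned no verdict. In the last camera checks every lid was home and level to within camera noise (lid_1's tilt is the least certain), and the stamp and chocolate bar were not touched.

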